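# Push a row of spacer blanks home to the vice's work stop

### The job

Push the row of four brass blanks along the parallels in the green drill vice, together as one row, until the first is fully home against the work stop and no gaps are left. Then push the sliding jaw up until it bears on the blanks and holds them flat against the fixed jaw, ready for drilling. Only push with the fingers: do not pick up or tip the blanks, and leave the other tools and parts on the bench alone.

Things in the scene. Friction and masses are not known exactly. Their poses are not given: they have to be found in the camera images.
- vice: green quick-action drill-press vice, fixed. Origin on the bench top below the middle of the fixed jaw's steel face, which is the plane x = 0. x points from the sliding jaw to the fixed jaw, y along the jaws, z up. Jaws 160 mm long (y -80 to +80 mm), tops 77 mm above the bench; bed between them 45 mm above the bench
- rail (a point): loading (+y) end of the rail, on its top, midway between its two strips: two ground steel parallels, 8 mm thick and 14 mm high, fixed on the bed at x = -5 and -35 mm and running from y = -74 to +126 mm in the vice's frame. Their tops are 59 mm above the bench; axes as the vice's
- stop_face (a point): centre of the flat round end (16 mm diameter) of the work stop's screw, 72 mm above the bench, held by a dark bracket at the -y end of the fixed jaw: the end stop. It faces the vice's +y; axes as the vice's; it lies at x = -23, y = -74 mm in the vice's frame
- fixed_jaw (a point): middle of the top edge of the fixed jaw's face, 77 mm above the bench; axes as the vice's
- sliding_jaw (a joint): opening between the faces of the two jaws in m: 0 with the jaws together, 0.115 fully open. The jaw slides on the bed with about 4 N of friction (more when moved fast) and stays where it is left
- jaw_back (a point): middle of the back face of the sliding jaw (the side away from the fixed jaw), 61 mm above the bench; the face is 158 mm long and spans 45 to 77 mm above the bench; the jaw is 45 mm thick; axes as the vice's. Below it, under 52 mm above the bench, a 14 mm thick spindle runs back through a low bracket (at x = -219 mm in the vice's frame) to a small cross handle
- blank1: the leading blank, nearest the stop: a loose brass spacer blank, 46 mm across the rail (its own x) x 22 mm along the rail (its own y) x 26 mm high, about 0.2 kg, origin at the centre of its underside. It lies on the two parallels; the four touch face to face in a row beside the fixed jaw
- blank2: the second blank: a loose brass spacer blank, 46 mm across the rail (its own x) x 22 mm along the rail (its own y) x 26 mm high, about 0.2 kg, origin at the centre of its underside. It lies on the two parallels; the four touch face to face in a row beside the fixed jaw
- blank3: the third blank: a loose brass spacer blank, 46 mm across the rail (its own x) x 22 mm along the rail (its own y) x 26 mm high, about 0.2 kg, origin at the centre of its underside. It lies on the two parallels; the four touch face to face in a row beside the fixed jaw
- blank4: the last blank, at the tail of the row: a loose brass spacer blank, 46 mm across the rail (its own x) x 22 mm along the rail (its own y) x 26 mm high, about 0.2 kg, origin at the centre of its underside. It lies on the two parallels; the four touch face to face in a row beside the fixed jaw
- oil_bottle: bystander, loose: yellow oil bottle with a red cap, 44 mm diameter, 115 mm tall, origin under its centre
- sample: bystander, loose: steel drilled sample block standing on the bench, 46 x 22 x 26 mm, origin under its centre
- punch: bystander, loose: dark steel centre punch lying on the bench, 120 mm long along its own x, 13 mm thick, origin under its middle
- hammer: bystander, loose: hammer lying on the bench along its own x
- file: bystander, loose: flat file lying on the bench, pale wooden handle, 360 mm long along its own x (from -190 to +170 mm)
- try_square: bystander, loose: engineer's try square lying flat: stock 110 mm along its own x from the origin, blade 150 mm along y at the far end
- hacksaw: bystander, loose: yellow hacksaw lying flat, about 370 mm long along its own x, 105 mm wide
- brush: bystander, loose: bench brush lying on the bench along its own x
Not all that is in view belongs to the job. Leave any blue look-alike of the blank3 alone.

How it is judged:
On the way, in this order (a step that is already met when the one before it is completed fails the run):
1. the row is pushed home against the work stop while the sliding jaw is still open (y of blank1 in the frame of stop_face below 0.013 m and y of blank2 in the frame of stop_face below 0.0354 m and y of blank3 in the frame of stop_face below 0.0578 m and y of blank4 in the frame of stop_face below 0.0802 m and z of blank1 in the frame of vice between 0.057 and 0.0615 m and z of blank2 in the frame of vice between 0.057 and 0.0615 m and z of blank3 in the frame of vice between 0.057 and 0.0615 m and z of blank4 in the frame of vice between 0.057 and 0.0615 m and value of joint sliding_jaw above 0.051 m), for 0.2 s.
2. the sliding jaw is pushed up against the blanks (value of joint sliding_jaw below 0.048 m), for 0.2 s.
At the end, for the whole second after the job is handed in: The leading blank is within 2 mm of the work stop and each following blank within 2 to 3.2 mm of its place in a closed row; all four lie flat on the parallels, flush with the fixed jaw (within 2.5 mm, 0.05 rad) and at rest; the jaw opening is under 48 mm (the blanks are 46 mm across) (y of blank1 in the frame of stop_face below 0.013 m and y of blank2 in the frame of stop_face below 0.0354 m and y of blank3 in the frame of stop_face below 0.0578 m and y of blank4 in the frame of stop_face below 0.0802 m and z of blank1 in the frame of vice between 0.057 and 0.0615 m and z of blank2 in the frame of vice between 0.057 and 0.0615 m and z of blank3 in the frame of vice between 0.057 and 0.0615 m and z of blank4 in the frame of vice between 0.057 and 0.0615 m and x of each of blank1, blank2, blank3, blank4 in the frame of vice above -0.0255 m and angle between the y axis of each of blank1, blank2, blank3, blank4 and the y axis of vice, either way round below 0.05 rad and linear speed of each of blank1, blank2, blank3, blank4 below 0.005 m/s and value of joint sliding_jaw below 0.048 m); the robot touches nothing.
It fails at once if a blank is lifted off the parallels (by more than 6 mm) or tipped over (z of any of blank1, blank2, blank3, blank4 in the frame of vice above 0.065 m or angle between any of blank1, blank2, blank3, blank4's own z axis and vertical above 0.3 rad).
It fails at once if a blank falls off the parallels (z of any of blank1, blank2, blank3, blank4 in the frame of vice below 0.054 m).
It fails at once if a bystander is moved by more than 20 mm (distance of any of oil_bottle, sample, punch, hammer, file, try_square, hacksaw, brush from where it was at the start of the episode above 0.02 m).
It also fails if it takes over 48 s, if anything falls off the work surface, if the arm or the gripper's body presses on something with over 40 N, if the wrist force passes 120 N, or if a joint passes its speed limit or range.

### The arm

A 6-joint arm with a two-finger parallel gripper is mounted at the origin on the work surface. World frame = base frame: x ahead of the robot, y to its left, z up, the work surface at z = 0. Lengths are in m, angles in rad, forces in N, time in s.
With the tool pointing down it reaches from about 0.35 to 0.775 m from the base axis. Payload 5.5 kg.
Tool frame: the origin (TCP) lies at the very end of the fingers, on their centre line; the grasp point (between the pads) lies 19 mm behind it; x points along the fingers, y is the direction in which the jaws open and shut, and the axes are right-handed (so a half turn about x gives the same grasp; the last joint's range is limited). The gripper opens to 85 mm and grips with 20 to 120 N. Pads are 22 mm wide; open, the fingers measure 114 mm over their backs; the gripper's body (76 mm by 85 mm) begins 54 mm behind the grasp point. The pads swing forward as they close: fully open they stand 13 mm farther back than shut.
Start: joints at [1.15, 0.313, 0.046, 1.304, 0, 1.431], TCP at [0.159, 0.553, 0.231] pointing down, gripper open.
Joint ranges: [-2.76, 2.76], [-0.86, 1.69], [-1.03, 1.26], [-2.2, 2.34], [-1.47, 1.5], [-3.14, 3.14]. Speed limits (rad/s): [2.57, 2.57, 3.14, 3.14, 3.14, 3.14].

### API

Orientations are given as a unit quaternion [w, x, y, z].
In Python, from workcell import env gives the robot as it stands.
- The arm moves only by the tool servo_tool, never from a script. Its argument "increments" is a list of rows, each an object with "offset": the shift along the tool's x, y, z in cm, a list of three; "yaw": the turn about the tool's x in degrees. In form: [{"offset": [x, y, z], "yaw": yaw}, ...]. A call has exactly 8 rows; each row is the pose to reach, as a shift and turn from the pose commanded when the call began, along the tool's axes at that moment; what a row does not reach only later rows make up. A row lasts 1/10 s, in which the tool goes at most 50 mm and 8.59 degrees, less where a joint would pass 70% of its speed; a pose out of reach is approached as far as the arm can. A call with a gripper value outside its range is refused whole. "claw" is the opening, from 0 (shut) to 1 (fully open), set as the call begins (left out, the last holds). The fingers move at their own pace and stop on an object; "force" is the grip in N (left out, the last holds). Time passes only in rows, so rows that repeat a pose let the fingers close, or fill a call up. It gives the time, the measured TCP pose, the force and the opening at its end, in the units of the state.
- env.get_state(): the state, without advancing time (a new reading comes with each control period).
- env.read_camera(name): name is "scene" or "side" or "wrist"; returns (picture, depth): 400x640x3 uint8, red, green, blue; 400x640 float32, m along the optical axis (not along the pixel's ray), 0 where there is no reading.
- env.camera_model(name): a dict with "vertical_fov" (degrees; the focal length in pixels is half the picture's height over the tangent of half this angle, whatever the lens; pixels are square), "cx", "cy" (the principal point, pixels), "world_from_camera" (4x4, takes a point from camera to world coordinates). Camera axes: x right, y up, looking along -z (the intrinsics and any distortion apply to the point x, -y, -z); pixel columns grow to the right and rows downward; lengths in m; the calibration is good to about 2 mm. A picture is of the moment at which its call begins: read the wrist's pose just before it. camera_model takes no time and is no camera call; for the wrist camera it gives the pose at the moment of the call.
- env.hand_in(): hands the job in, once; it reports no verdict.
The state is a dict: "clock": time; "joint_pos": joint angles; "qvel": joint speeds; "tau": joint torques, N m; "tcp_pos": TCP position; "orientation": TCP orientation; "wrist_force": force on the tool from outside, world axes, zero at the start; "ft_torque": the same for the moment, N m; "finger_gap": finger opening in m.
Only numpy, scipy, OpenCV 4.12 (cv2) and the standard library are available. Lean on these libraries where they do the work, as an engineer would, in place of code of your own. Each camera call takes 0.05 s, during which the arm holds its last target.

## Working session

There is one attempt and no reset: what is moved stays moved. The work goes in short steps, Python scripts to look and compute and a tool call to move; the robot and the scene stay as the last step left them, time stands still between calls to the robot, and variables do not carry over. Pictures are saved under pics/ and viewed, and the job is handed in when it is done.

Besides the shell and the picture viewer there is one more tool, called in YAML: its name, and indented under it one key for each argument. servo_tool: Moves the arm, as the interface text tells. Its arguments: {"type":"object","properties":{"increments":{"type":"array","items":{"type":"object","properties":{"offset":{"type":"array","items":{"type":"number"}},"yaw":{"type":"number"}}}},"claw":{"type":"number"},"force":{"type":"number"}},"required":["increments"]}

```bash
ls; mkdir -p pics
cat > h.py <<'E'
import numpy as np, cv2
from workcell import env
def K(name):
    m=env.camera_model(name); f=200/np.tan(np.radians(m["vertical_fov"])/2)
    return f,m["cx"],m["cy"],np.array(m["world_from_camera"]),m
def pts(name,depth):
    f,cx,cy,T,_=K(name)
    v,u=np.mgrid[0:400,0:640]
    P=np.stack([(u-cx)/f*depth,-(v-cy)/f*depth,-depth],-1)
    return P@T[:3,:3].T+T[:3,3]
def ray(name,u,v,z,T=None):
    f,cx,cy,T0,_=K(name); T=T0 if T is None else T
    d=T[:3,:3]@np.array([(u-cx)/f,-(v-cy)/f,-1]); o=T[:3,3]
    return o+d*(z-o[2])/d[2]
E
python3 - <<'E'
from h import *
for n in ["scene","side","wrist"]:
    m=env.camera_model(n); print(n,m)
    p,d=env.read_camera(n)
    cv2.imwrite(f"pics/{n}0.png",p[:,:,::-1]); np.savez(f"{n}0.npz",p=p,d=d,T=m["world_from_camera"])
print(env.get_state())
E
```

```text
pics
scene {'vertical_fov': 53.14426798954624, 'cx': 325.1863323719767, 'cy': 205.37577814757415, 'world_from_camera': array([[-0.79822165, -0.47936919,  0.36475658,  0.9977788 ],
       [ 0.60226374, -0.62409123,  0.49778362,  0.54416949],
       [-0.01098075,  0.61702133,  0.78686982,  0.94821295],
       [ 0.        ,  0.        ,  0.        ,  1.        ]])}
side {'vertical_fov': 46.28757324723993, 'cx': 321.75257598141206, 'cy': 201.75927914246157, 'world_from_camera': array([[ 0.94666249,  0.23638763, -0.21897722,  0.26874819],
       [-0.32207756,  0.67347298, -0.66535719, -0.99012758],
       [-0.00980697,  0.70039634,  0.71368676,  1.13915139],
       [ 0.        ,  0.        ,  0.        ,  1.        ]])}
wrist {'vertical_fov': 63.54896967958879, 'cx': 312.19998721689467, 'cy': 198.2205747774772, 'world_from_camera': array([[ 2.76351121e-01, -9.26196540e-01, -2.56495667e-01,
         9.45947034e-02],
       [ 9.61056381e-01,  2.66096410e-01,  7.45877476e-02,
         5.70631848e-01],
       [-8.30337488e-04, -2.67119205e-01,  9.63663137e-01,
         3.73834441e-01],
       [ 0.00000000e+00,  0.00000000e+00,  0.00000000e+00,
         1.00000000e+00]])}
{'clock': 0.15, 'joint_pos': array([ 1.15040677e+00,  3.13860314e-01,  4.52525422e-02,  1.30362143e+00,
       -7.02461306e-06,  1.43116939e+00]), 'qvel': array([-3.38417670e-05, -3.26458333e-03,  2.07303252e-03, -2.37659310e-04,
        1.09870372e-03, -4.82425985e-04]), 'tau': array([ 1.70494153e-03, -4.81063056e+01,  2.98816252e+01,  1.38320174e-02,
       -9.90749140e-05,  6.47122803e-06]), 'tcp_pos': array([0.15919298, 0.55212212, 0.23060044]), 'orientation': array([ 0.70001297,  0.09845129,  0.70028821, -0.09942639]), 'wrist_force': array([ 0.6534471 , -0.26393577,  0.38948304]), 'ft_torque': array([-0.0153655 ,  0.05426564,  0.02802871]), 'finger_gap': 0.0854231970564329}
```

View pics/scene0.png

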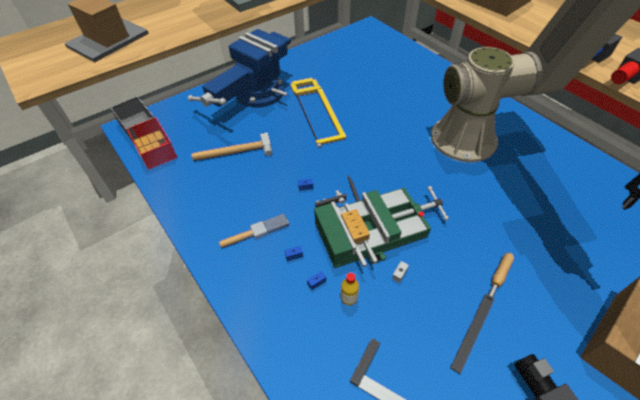

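View pics/side0.png

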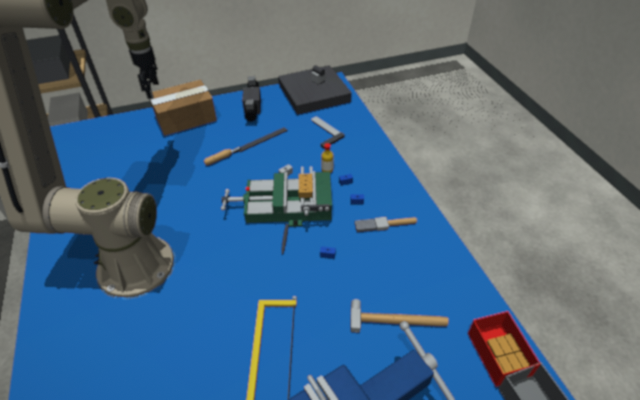

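View pics/wrist0.png

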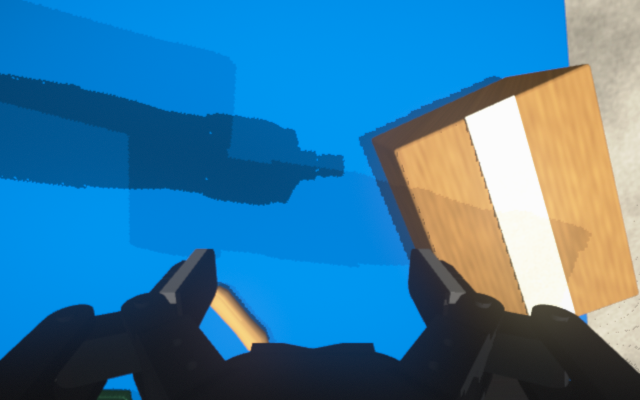

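The scene view shows the vice at about (370,225), with the orange blanks at (355,225), the loading end at (370,260) and the bottle at (350,290). In the side view the vice is at (290,195). Next I'll zoom in and measure.

Run:
```python
from h import *
for n,(u0,v0,u1,v1) in dict(scene=(300,170,460,290),side=(210,140,350,245)).items():
    z=np.load(n+"0.npz"); p=z["p"][v0:v1,u0:u1]
    cv2.imwrite(f"pics/{n}_z.png",cv2.resize(p[:,:,::-1],None,fx=5,fy=5,interpolation=cv2.INTER_CUBIC))
    P=pts(n,z["d"]); hsv=cv2.cvtColor(z["p"],cv2.COLOR_RGB2HSV)
    H,S,V=cv2.split(hsv)
    reg=np.zeros((400,640),bool); reg[v0:v1,u0:u1]=1
    g=reg&(H>55)&(H<85)&(S>90)&(z["d"]>0)
    o=reg&(H>8)&(H<25)&(S>120)&(V>90)&(z["d"]>0)
    print(n,g.sum(),o.sum())
    for nm,m in (("green",g),("orange",o)):
        Q=P[m]; print(nm,"z hist",np.histogram(Q[:,2],bins=np.arange(0,.13,.005))[0])
        for lo,hi in ((.07,.083),(.08,.092)):
            k=(Q[:,2]>lo)&(Q[:,2]<hi)
            if k.sum()>20:
                r=cv2.minAreaRect((Q[k,:2]*1000).astype(np.float32)); print(lo,k.sum(),Q[k].mean(0),r, np.median(Q[k,2]))
```

```text
scene 2587 655
green z hist [  1  63 133 111 104 114 115 132 103 123  49  39  40  70 967 422   1   0
   0   0   0   0   0   0   0]
0.07 1390 [0.57294029 0.08212457 0.07406453] ((555.0741577148438, 81.60853576660156), (164.93490600585938, 190.55116271972656), 72.97404479980469) 0.07396772726229683
orange z hist [  0   0   0   0   0   1   0   1   0   0   0   0   5  13  30  59 430  99
   6   5   4   2   0   0   0]
0.07 313 [0.60448721 0.13326874 0.08026352] ((615.7607421875, 149.40866088867188), (234.17515563964844, 67.63191223144531), 51.53390884399414) 0.0813778421975937
0.08 532 [0.58706435 0.11146494 0.08351453] ((614.393310546875, 150.29376220703125), (233.80422973632812, 66.49188232421875), 52.79560089111328) 0.0833625504326706
side 1531 322
green z hist [  4  51 128 116  95 105 104  87  37  42  32  12   6  12 184 441  72   2
   0   0   0   0   0   0   0]
0.07 692 [0.56125291 0.0744708  0.0765747 ] ((549.7646484375, 79.7605972290039), (155.6708221435547, 188.9347381591797), 72.48487091064453) 0.07652956134915878
0.08 74 [0.50017617 0.09402262 0.08133341] ((550.0391235351562, 76.73347473144531), (151.17616271972656, 181.11924743652344), 70.70199584960938) 0.08099459925914121
orange z hist [  0   0   0   1   1   0   0   0   0   0   0   3  11   5  17  26  97 139
  17   4   1   0   0   0   0]
0.07 78 [0.63291736 0.15001062 0.07835348] ((613.8429565429688, 141.2953338623047), (224.5255584716797, 57.711936950683594), 50.685245513916016) 0.07941826999993584
0.08 247 [0.58246385 0.1037722  0.08567665] ((609.4744873046875, 143.0986785888672), (225.92884826660156, 58.52914047241211), 52.062744140625) 0.08567866716948203
```

```bash
sleep 0
```

```text
(no output)
```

View pics/scene_z.png

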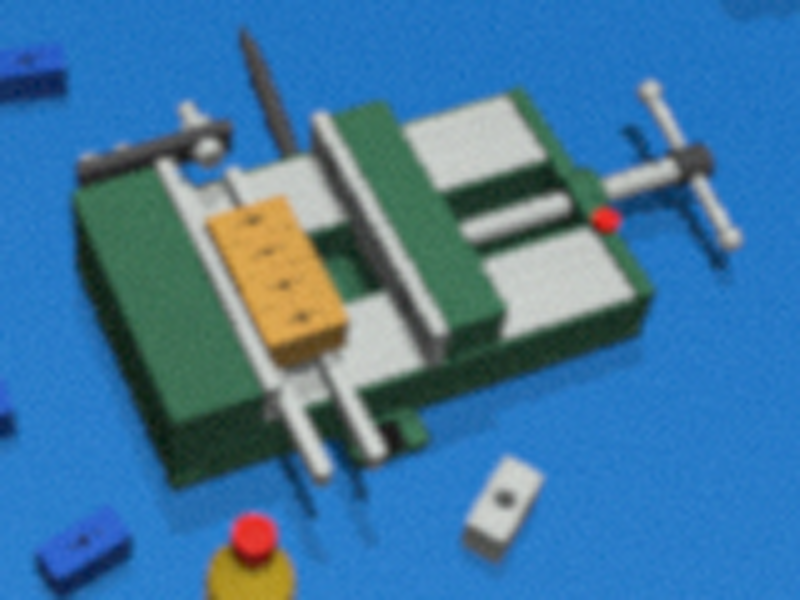

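View pics/side_z.png

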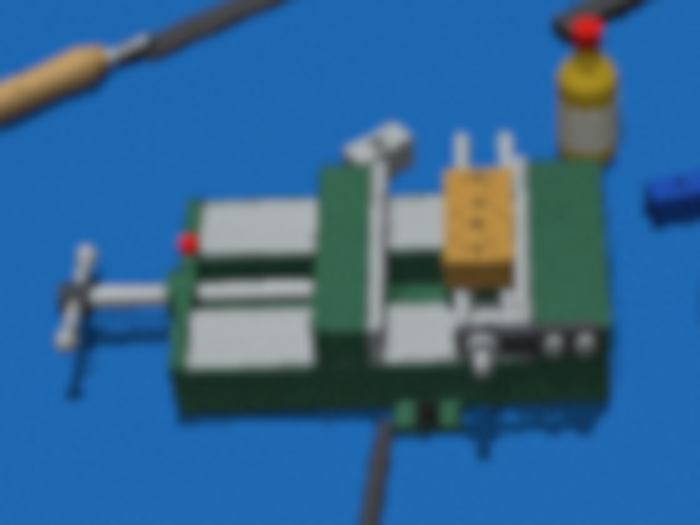

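The zooms show the row of four blanks beside the fixed jaw, with its tail at about (310,350) in the scene zoom. The stop's tip is at (205,150), the sliding jaw is open, and the bottle stands off the parallels' loading end. I'll get a rough pose by casting rays.

Run:
```python
from h import *
def S(u,v,z): return ray("scene",300+(u+.5)/5-.5,170+(v+.5)/5-.5,z)
def D(u,v,z): return ray("side",210+(u+.5)/5-.5,140+(v+.5)/5-.5,z)
for nm,l in {"jaw strip outer/far edge S":[S(165,165,.077),S(270,388,.077)],"fixed back S":[S(75,195,.077),S(175,415,.077)],
 "slide back S":[S(388,100,.077),S(505,305,.077)],"slide face S":[S(315,115,.077),S(435,345,.077)],
 "blank top S (inner stop side, tail inner; outer stop, outer tail)":[S(207,218,.085),S(275,350,.085),S(287,197,.085),S(347,325,.085)],
 "rail ends":[S(322,475,.059),S(375,455,.059)],"stop":[S(205,150,.072)],"slide back D":[D(320,165,.077),D(316,330,.077)],
 "blank D":[D(445,170,.085),D(512,170,.085),D(443,263,.085),D(512,265,.085)],"face D":[D(520,165,.077),D(516,320,.077)]}.items():
    print(nm,[np.round(x[:2]*1000) .tolist() for x in l], [round(float(np.degrees(np.arctan2(*(b-a)[[1,0]]))),1) for a,b in zip(l,l[1:])])
```

```text
jaw strip outer/far edge S [[572.0, -2.0], [618.0, 146.0]] [72.6]
fixed back S [[624.0, -16.0], [667.0, 129.0]] [73.5]
slide back S [[442.0, 38.0], [487.0, 181.0]] [72.4]
slide face S [[482.0, 21.0], [534.0, 178.0]] [71.8]
blank top S (inner stop side, tail inner; outer stop, outer tail) [[580.0, 46.0], [605.0, 133.0], [537.0, 61.0], [566.0, 144.0]] [74.1, -133.4, 70.8]
rail ends [[622.0, 193.0], [593.0, 201.0]] [165.4]
stop [[545.0, -0.0]] []
slide back D [[485.0, 185.0], [443.0, 35.0]] [-105.6]
blank D [[562.0, 144.0], [604.0, 129.0], [534.0, 59.0], [576.0, 42.0]] [-19.4, -134.7, -21.7]
face D [[613.0, 140.0], [565.0, 2.0]] [-109.1]
```

```bash
cat >> h.py <<'E'
from scipy.spatial.transform import Rotation as R
def tool():
    s=env.get_state(); q=np.array(s["orientation"]); return np.array(s["tcp_pos"]),R.from_quat(q[[1,2,3,0]]).as_matrix(),s
def V(O=(.591,.072),yaw=-17.3):
    c,s=np.cos(np.radians(yaw)),np.sin(np.radians(yaw)); return np.array(O),np.array([c,s]),np.array([-s,c])
def w(x,y,O=(.591,.072),yaw=-17.3): # vice mm -> world xy
    o,ex,ey=V(O,yaw); return o+ex*x/1000+ey*y/1000
def iv(p,O=(.591,.072),yaw=-17.3):
    o,ex,ey=V(O,yaw); d=np.asarray(p)[...,:2]-o; return np.stack([d@ex,d@ey],-1)*1000
def plan(target,tool_y_deg=None):
    p,M,s=tool(); t=np.array(target); print("tcp",p.round(4),"offset cm",(M.T@(t-p)*100).round(2))
    a=np.degrees(np.arctan2(M[1,1],M[0,1])); print("tool y heading",round(a,1), "tool x",M[:,0].round(3))
    if tool_y_deg is not None: print("yaw needed(deg, about tool x which is down => -dheading)",-((tool_y_deg-a+180)%360-180))
E
python3 - <<'E'
from h import *
p,M,s=tool(); print(M.round(3))
# bottle
z=np.load("scene0.npz");P=pts("scene",z["d"]);H,S,Vv=cv2.split(cv2.cvtColor(z["p"],cv2.COLOR_RGB2HSV))
m=np.zeros((400,640),bool);m[270:310,335:365]=1
m&=(S>120)&((H<35)|(H>170))&(P[...,2]>.02)
print("bottle",np.median(P[m],0),iv(np.median(P[m],0)))
for t,a in ((w(-25,30),-17.3),(w(-25,30),162.7)): plan([*t,.28],a)
plan([*w(-25,30),.28])
E
```

```text
[[-0.001  0.277  0.961]
 [-0.001  0.961 -0.277]
 [-1.    -0.001 -0.   ]]
bottle [0.69776767 0.22658526 0.08078256] [ 55.96781484 179.34196405]
tcp [0.1592 0.5521 0.2306] offset cm [ -4.91 -31.12  52.36]
tool y heading 73.9 tool x [-0.001 -0.001 -1.   ]
yaw needed(deg, about tool x which is down => -dheading) 91.21349475975605
tcp [0.1592 0.5521 0.2306] offset cm [ -4.91 -31.12  52.36]
tool y heading 73.9 tool x [-0.001 -0.001 -1.   ]
yaw needed(deg, about tool x which is down => -dheading) -88.78650524024397
tcp [0.1592 0.5521 0.2306] offset cm [ -4.91 -31.12  52.36]
tool y heading 73.9 tool x [-0.001 -0.001 -1.   ]
```

servo_tool:
  increments:
    - {"offset":[-1,-2,4],"yaw":0}
    - {"offset":[-2,-4,8],"yaw":0}
    - {"offset":[-3,-6,12],"yaw":0}
    - {"offset":[-4,-8,16],"yaw":0}
    - {"offset":[-5,-10,20],"yaw":0}
    - {"offset":[-6,-12.5,24],"yaw":0}
    - {"offset":[-7,-15,28],"yaw":0}
    - {"offset":[-7,-17,32],"yaw":0}
  claw: 0

```text
clock: 0.95
tcp_pos: [0.421, 0.2989, 0.3028]
orientation: [0.701, 0.099, 0.699, -0.099]
wrist_force: [0.2, 0.9, -0.4]
finger_gap: -0.0003
```

servo_tool:
  increments:
    - {"offset":[0,-2.5,4],"yaw":0}
    - {"offset":[0,-5,8],"yaw":0}
    - {"offset":[0,-7.5,12],"yaw":0}
    - {"offset":[0,-10,16],"yaw":0}
    - {"offset":[0,-12.5,20],"yaw":0}
    - {"offset":[0,-14,23],"yaw":0}
    - {"offset":[0,-15.1,26],"yaw":0}
    - {"offset":[0,-15.1,26],"yaw":0}

```text
clock: 1.75
tcp_pos: [0.6302, 0.0802, 0.2992]
orientation: [0.7, 0.1, 0.7, -0.101]
wrist_force: [0.3, -0.7, -1.2]
finger_gap: -0.0001
```

Run:
```python
from h import *
m=env.camera_model("wrist"); p,d=env.read_camera("wrist")
cv2.imwrite("pics/wrist1.png",p[:,:,::-1]); np.savez("wrist1.npz",p=p,d=d,T=m["world_from_camera"]); print(np.array(m["world_from_camera"])[:3,3], env.get_state()["joint_pos"].round(2),m.keys())
```

```text
[0.56575785 0.09892308 0.44256447] [0.   0.43 0.39 1.53 0.   0.29] dict_keys(['vertical_fov', 'cx', 'cy', 'world_from_camera'])
```

View pics/wrist1.png

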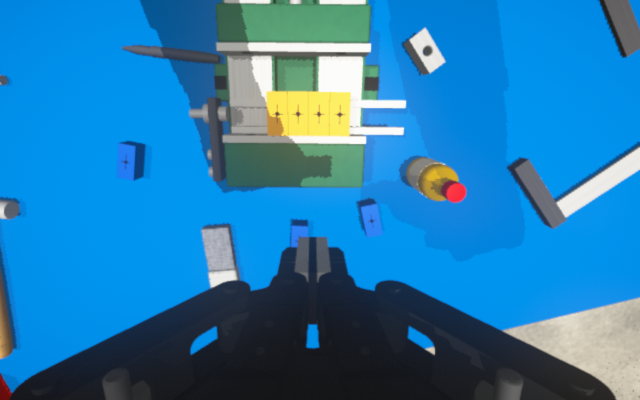

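The wrist view shows the blanks' tops at u 267–350, v 92–137, and the rail ends at (405,104) and (403,131). The stop tip is at (230,114), the fixed jaw edge at v≈138, the sliding jaw's steel face at v≈50, and the bottle at (430,180).

Run:
```python
from h import *
z=np.load("wrist1.npz"); p,d,T=z["p"],z["d"],z["T"]
c=p[0:200,180:420]; cv2.imwrite("pics/w1z.png",cv2.resize(c[:,:,::-1],None,fx=3.3,fy=3,interpolation=cv2.INTER_CUBIC))
H,S,Vv=cv2.split(cv2.cvtColor(p,cv2.COLOR_RGB2HSV))
m=((H>15)&(H<35)&(S>120)&(Vv>130)).astype(np.uint8); m[:,:200]=0;m[:80]=0;m[150:]=0;m[:,370:]=0
r=cv2.minAreaRect(cv2.findNonZero(m)); b=cv2.boxPoints(r); print("px",b.round(1).tolist())
q=[ray("wrist",u,v,.085,T) for u,v in b]; print("blank corners vice mm",[iv(x).round(1).tolist() for x in q],[x[:2].round(4).tolist() for x in q])
for i in range(4): print(np.linalg.norm(q[i]-q[(i+1)%4])*1000, np.degrees(np.arctan2(*(q[(i+1)%4]-q[i])[[1,0]])))
# height by triangulating with the scene view: tops' corners
f,cx,cy,Ts,_=K("scene"); fw,cxw,cyw,_,_=K("wrist")
zs=np.load("scene0.npz")["p"];Hs,Ss,Vs=cv2.split(cv2.cvtColor(zs,cv2.COLOR_RGB2HSV))
def dr(f,cx,cy,T,u,v): return T[:3,3],T[:3,:3]@np.array([(u-cx)/f,-(v-cy)/f,-1])
def tri(uw,us):
    o1,d1=dr(fw,cxw,cyw,T,*uw);o2,d2=dr(f,cx,cy,Ts,*us)
    st=np.linalg.lstsq(np.stack([d1,-d2],1),o2-o1,rcond=None)[0]; a,b=o1+d1*st[0],o2+d2*st[1]; return (a+b)/2,np.linalg.norm(a-b)
S_=lambda u,v:(300+(u+.5)/5-.5,170+(v+.5)/5-.5)
for nm,a,bq in (("inner stop corner",(267,137),S_(207,218)),("outer tail",(349.5,92),S_(347,325)),("inner tail",(350.5,136),S_(275,350)),("rail end",(403,131),S_(322,475)),("rail end2",(405,104),S_(375,455)),("stop",(230,114),S_(215,155))):
    X,e=tri(a,bq); print(nm,X.round(4),iv(X).round(1),"miss",round(e*1000,1))
P=pts("wrist",d) if 0 else None
f_,=[fw]; vv,uu=np.mgrid[0:400,0:640]; Q=np.stack([(uu-cxw)/fw*d,-(vv-cyw)/fw*d,-d],-1)@T[:3,:3].T+T[:3,3]
print("depth blank top z",np.median(Q[m>0][:,2]))
k=(Q[...,2]>.07)&(Q[...,2]<.081)&(vv<200)&(uu>200)&(uu<385)&(m==0); I=iv(Q[k]); 
print("jaw tops x hist",np.histogram(I[:,0],bins=np.arange(-150,80,5)))
for y0 in(-60,-30,50,70):
    s=I[np.abs(I[:,1]-y0)<4]; fx=s[s[:,0]>-50]; sl=s[s[:,0]<-50]; print(y0,"fixed x min,max",fx[:,0].min(),fx[:,0].max(),"slide face",sl[:,0].max() if len(sl) else None)
fx=I[I[:,0]>-40]; print("y ext",np.percentile(fx[:,1],[.5,99.5]))
```

```text
px [[267.0, 91.0], [349.0, 91.0], [349.0, 135.0], [267.0, 135.0]]
blank corners vice mm [[-49.5, -29.7], [-51.0, 56.5], [-5.5, 58.7], [-3.9, -30.6]] [[0.5349, 0.0583], [0.5591, 0.1412], [0.6032, 0.1297], [0.5782, 0.0439]]
86.29146262547489 73.71863721052472
45.592592007453156 -14.54179031804733
89.3747704306759 -106.28021195369926
45.60504395721156 161.58326743896305
inner stop corner [0.5797 0.0438 0.0833] [ -2.4 -30.3] miss 2.0
outer tail [0.561  0.1415 0.0779] [-49.3  57.4] miss 2.4
inner tail [0.6045 0.1317 0.0828] [-4.9 61. ] miss 1.4
rail end [0.6204 0.1932 0.0567] [ -8.  124.5] miss 2.5
rail end2 [0.5915 0.2013 0.0577] [-38.  123.6] miss 3.2
stop [0.5461 0.011  0.0793] [-24.8 -71.6] miss 1.1
depth blank top z 0.0857742105383199
jaw tops x hist (array([  0,   0,  12, 662, 858, 844, 849, 823, 805, 815, 795, 846, 198,
         0,   0,   0,   0,   0,   0,   0,   0,   6,  20,  51,  53,  49,
        54,  12,  15, 459, 630, 640, 629, 651, 626, 610, 617, 608, 613,
       585, 554, 144,   0,   0,   0]), array([-150, -145, -140, -135, -130, -125, -120, -115, -110, -105, -100,
        -95,  -90,  -85,  -80,  -75,  -70,  -65,  -60,  -55,  -50,  -45,
        -40,  -35,  -30,  -25,  -20,  -15,  -10,   -5,    0,    5,   10,
         15,   20,   25,   30,   35,   40,   45,   50,   55,   60,   65,
         70,   75]))
-60 fixed x min,max -2.6593303951236806 56.3753929120383 slide face -88.7808569320906
-30 fixed x min,max -2.927707541657115 55.81652318604365 slide face -89.28235790164749
50 fixed x min,max -2.7222176766576327 55.67319334977154 slide face -89.52447948494516
70 fixed x min,max -3.8627467812205665 55.083189363986605 slide face -90.06864968139735
y ext [-98.52623989  77.49671534]
```

View pics/w1z.png

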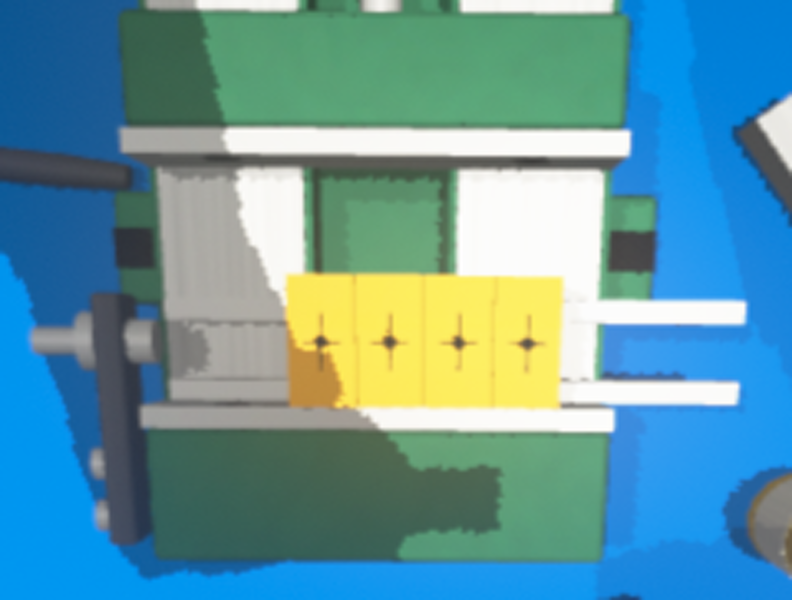

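```bash
sed -i 's/(\.591,\.072)/(.5887,.0727)/g; s/-17\.3)/-16.8)/g' h.py; grep -n "def w\|def V" h.py
python3 - <<'E'
from h import *
plan([*w(-24,95),.13],163.2)
E
```

```text
18:def V(O=(.5887,.0727),yaw=-16.8):
20:def w(x,y,O=(.5887,.0727),yaw=-16.8): # vice mm -> world xy
tcp [0.6286 0.0817 0.2996] offset cm [16.97  7.55 -5.85]
tool y heading 73.8 tool x [-0.002  0.    -1.   ]
yaw needed(deg, about tool x which is down => -dheading) -89.44814013175198
```

servo_tool:
  increments:
    - {"offset":[1,1,-0.8],"yaw":-8}
    - {"offset":[2,2,-1.6],"yaw":-16}
    - {"offset":[4,3,-2.4],"yaw":-24}
    - {"offset":[6,4,-3.2],"yaw":-32}
    - {"offset":[8,5,-4],"yaw":-40}
    - {"offset":[10,6,-4.7],"yaw":-48}
    - {"offset":[12,7,-5.3],"yaw":-56}
    - {"offset":[14,7.6,-5.8],"yaw":-64}

```text
clock: 2.6
tcp_pos: [0.5915, 0.1742, 0.1608]
orientation: [0.645, -0.289, 0.645, 0.29]
wrist_force: [0.3, 0.5, -0.1]
finger_gap: -0.0001
```

Run:
```python
from h import *
plan([*w(-24,95),.13],163.2)
```

```text
tcp [0.5915 0.1742 0.1608] offset cm [ 3.08 -0.37 -0.16]
tool y heading 138.4 tool x [-0.  0. -1.]
yaw needed(deg, about tool x which is down => -dheading) -24.838690087041215
```

servo_tool:
  increments:
    - {"offset":[1,-0.1,0],"yaw":-8}
    - {"offset":[2,-0.2,-0.1],"yaw":-16}
    - {"offset":[3,-0.3,-0.1],"yaw":-23}
    - {"offset":[3.1,-0.3,-0.1],"yaw":-25}
    - {"offset":[3.1,-0.3,-0.1],"yaw":-25}
    - {"offset":[3.1,-0.3,-0.1],"yaw":-25}
    - {"offset":[3.1,-0.3,-0.1],"yaw":-25}
    - {"offset":[3.1,-0.3,-0.1],"yaw":-25}

```text
clock: 3.4
tcp_pos: [0.5946, 0.1699, 0.1308]
orientation: [0.569, -0.42, 0.568, 0.42]
wrist_force: [-0.2, 1.7, -0.4]
finger_gap: 0.0003
```

Run:
```python
from h import *
plan([*w(-24,85),.067],163.2)
m=env.camera_model("wrist"); p,d=env.read_camera("wrist"); T=np.array(m["world_from_camera"])
cv2.imwrite("pics/wrist2.png",p[:,:,::-1]); np.savez("wrist2.npz",p=p,d=d,T=T)
H,S,Vv=cv2.split(cv2.cvtColor(p,cv2.COLOR_RGB2HSV))
fw,cxw,cyw,_,_=K("wrist"); vv,uu=np.mgrid[0:400,0:640]; Q=np.stack([(uu-cxw)/fw*d,-(vv-cyw)/fw*d,-d],-1)@T[:3,:3].T+T[:3,3]
k=(Q[...,2]>.083)&(Q[...,2]<.090)&(S>110)&(H>8)&(H<40); print(k.sum()); I=iv(Q[k]); print(np.percentile(I,[.5,50,99.5],axis=0),np.median(Q[k][:,2]))
print(iv(env.get_state()["tcp_pos"]))
```

```text
tcp [0.5946 0.1699 0.1308] offset cm [ 6.38  0.16 -0.98]
tool y heading 162.9 tool x [ 0.001  0.    -1.   ]
yaw needed(deg, about tool x which is down => -dheading) -0.29456828574490146
13592
[[-47.26396962 -27.01486054]
 [-24.42522801  11.26173452]
 [ -1.76835796  57.85228296]] 0.08575171604559644
[-22.37428164  94.72367061]
```

View pics/wrist2.png

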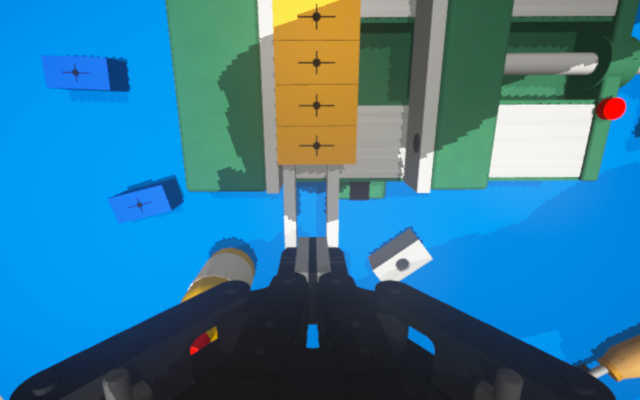

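The wrist view shows the row ahead of the fingers, centred at u≈316, with its tail edge at v≈163. The fingertips at (312,240) are over the parallels and clear of the bottle at (225,270). Next I'll descend behind the tail.

servo_tool:
  increments:
    - {"offset":[1.5,0.1,-0.2],"yaw":0}
    - {"offset":[3,0.1,-0.4],"yaw":0}
    - {"offset":[4.5,0.1,-0.5],"yaw":0}
    - {"offset":[5.5,0.1,-0.5],"yaw":0}
    - {"offset":[6.2,0.1,-0.5],"yaw":0}
    - {"offset":[6.3,0.1,-0.5],"yaw":0}
    - {"offset":[6.3,0.1,-0.5],"yaw":0}
    - {"offset":[6.3,0.1,-0.5],"yaw":0}

```text
clock: 4.25
tcp_pos: [0.5927, 0.1654, 0.068]
orientation: [0.569, -0.42, 0.568, 0.42]
wrist_force: [-0.2, -0.1, 0.3]
finger_gap: -0.0
```

Run:
```python
from h import *
plan([*w(-24,25),.067],163.2)
print(iv(env.get_state()["tcp_pos"]))
p,d=env.read_camera("side"); cv2.imwrite("pics/side3.png",cv2.resize(p[120:250,190:370,::-1],None,fx=4,fy=4,interpolation=cv2.INTER_CUBIC))
```

```text
tcp [0.5927 0.1654 0.068 ] offset cm [ 0.1   0.08 -6.49]
tool y heading 162.9 tool x [ 0.001  0.    -1.   ]
yaw needed(deg, about tool x which is down => -dheading) -0.28804747825762433
[-22.90710084  89.86886322]
```

View pics/side3.png

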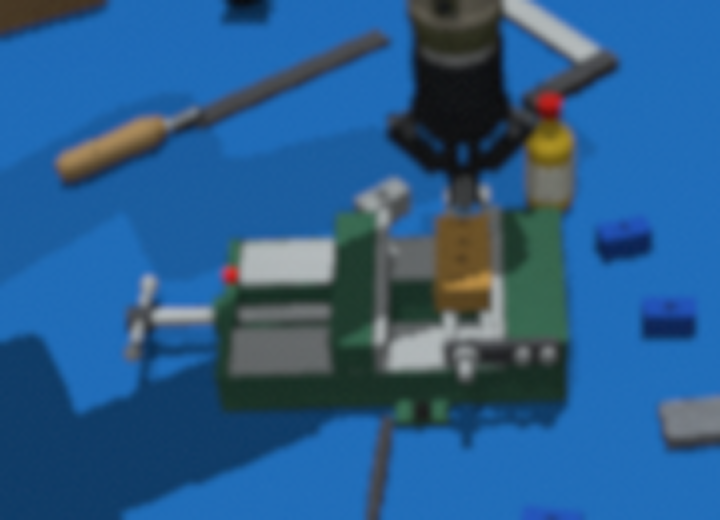

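The side view shows the fingers just behind the tail blank at (462,190), clear of the bottle at (550,170). Now I'll push slowly.

servo_tool:
  increments:
    - {"offset":[0,0.05,-0.5],"yaw":0}
    - {"offset":[0,0.1,-1],"yaw":0}
    - {"offset":[0,0.1,-1.4],"yaw":0}
    - {"offset":[0,0.1,-1.8],"yaw":0}
    - {"offset":[0,0.1,-2.1],"yaw":0}
    - {"offset":[0,0.1,-2.4],"yaw":0}
    - {"offset":[0,0.1,-2.7],"yaw":0}
    - {"offset":[0,0.1,-3.0],"yaw":0}

```text
clock: 5.1
tcp_pos: [0.5827, 0.1372, 0.0674]
orientation: [0.569, -0.42, 0.568, 0.42]
wrist_force: [2.0, 5.1, -0.0]
finger_gap: 0.0002
```

```bash
cat > look.py <<'E'
from h import *
import sys
m=env.camera_model("wrist"); p,d=env.read_camera("wrist"); T=np.array(m["world_from_camera"]); n=sys.argv[1]
cv2.imwrite(f"pics/{n}.png",p[:,:,::-1])
H,S,Vv=cv2.split(cv2.cvtColor(p,cv2.COLOR_RGB2HSV))
fw,cxw,cyw,_,_=K("wrist"); vv,uu=np.mgrid[0:400,0:640]; Q=np.stack([(uu-cxw)/fw*d,-(vv-cyw)/fw*d,-d],-1)@T[:3,:3].T+T[:3,3]
k=(Q[...,2]>.082)&(Q[...,2]<.091)&(S>110)&(H>8)&(H<40); I=iv(Q[k]); print(k.sum(),np.percentile(I,[.5,50,99.5],axis=0).round(1),np.median(Q[k][:,2]).round(4))
s=env.get_state(); print("tool vice",iv(s["tcp_pos"]).round(1),s["tcp_pos"].round(4),"F",s["wrist_force"].round(1),s["clock"])
E
python3 look.py w4
```

```text
27954 [[-47.2 -38.8]
 [-24.5  -1.3]
 [ -1.8  48.3]] 0.0858
tool vice [-24.4  59.5] [0.5825 0.1367 0.0674] F [ 0.8  3.5 -0.2] 5.15
```

View pics/w4.png

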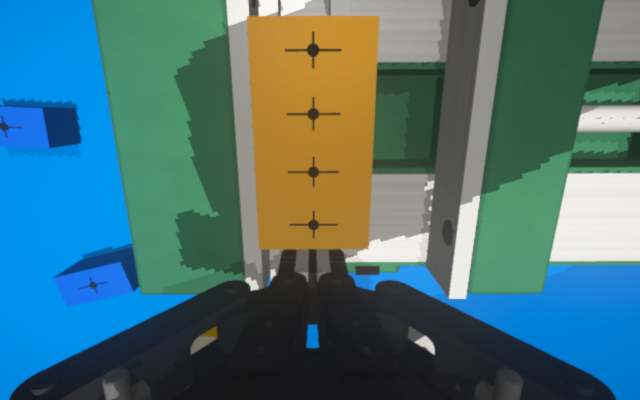

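The row moves as one: the view shows four flush blanks at u 250–378 with no gaps, and the force is about 5 N. I'll push on.

servo_tool:
  increments:
    - {"offset":[0,0,-0.4],"yaw":0}
    - {"offset":[0,0,-0.8],"yaw":0}
    - {"offset":[0,0,-1.2],"yaw":0}
    - {"offset":[0,0,-1.6],"yaw":0}
    - {"offset":[0,0,-2.0],"yaw":0}
    - {"offset":[0,0,-2.4],"yaw":0}
    - {"offset":[0,0,-2.7],"yaw":0}
    - {"offset":[0,0,-2.9],"yaw":0}

```text
clock: 5.95
tcp_pos: [0.5739, 0.1088, 0.0674]
orientation: [0.569, -0.42, 0.569, 0.42]
wrist_force: [1.4, 5.3, 0.9]
finger_gap: 0.0003
```

```bash
python3 look.py w5
```

```text
27952 [[-47.5 -68.4]
 [-24.7 -30.9]
 [ -2.   18.5]] 0.0858
tool vice [-24.7  30. ] [0.5738 0.1086 0.0674] F [1.2 3.  1. ] 6.0
```

View pics/w5.png

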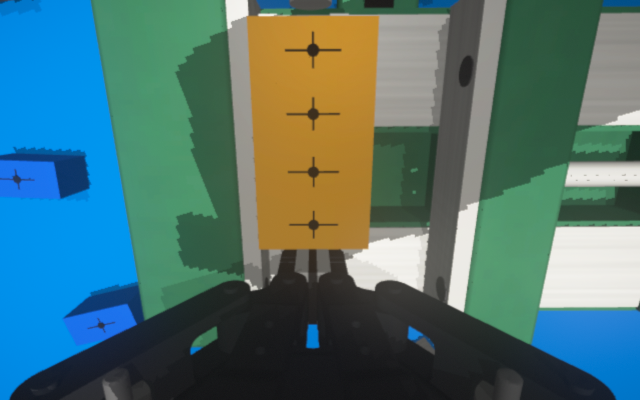

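The stop's tip is now just ahead of blank 1, at about (312,3). I'll cover the last 5 mm slowly.

servo_tool:
  increments:
    - {"offset":[0,0,-0.1],"yaw":0}
    - {"offset":[0,0,-0.2],"yaw":0}
    - {"offset":[0,0,-0.3],"yaw":0}
    - {"offset":[0,0,-0.35],"yaw":0}
    - {"offset":[0,0,-0.4],"yaw":0}
    - {"offset":[0,0,-0.45],"yaw":0}
    - {"offset":[0,0,-0.5],"yaw":0}
    - {"offset":[0,0,-0.5],"yaw":0}

```text
clock: 6.8
tcp_pos: [0.5725, 0.1045, 0.0674]
orientation: [0.569, -0.42, 0.569, 0.42]
wrist_force: [0.2, 5.1, 1.0]
finger_gap: -0.0004
```

```bash
python3 look.py w6
```

```text
27956 [[-47.5 -73. ]
 [-24.8 -35.4]
 [ -2.   14. ]] 0.0858
tool vice [-24.7  25.8] [0.5725 0.1045 0.0674] F [1.3 4.4 1.6] 6.85
```

servo_tool:
  increments:
    - {"offset":[0,0,-0.05],"yaw":0}
    - {"offset":[0,0,-0.1],"yaw":0}
    - {"offset":[0,0,-0.15],"yaw":0}
    - {"offset":[0,0,-0.2],"yaw":0}
    - {"offset":[0,0,-0.25],"yaw":0}
    - {"offset":[0,0,-0.3],"yaw":0}
    - {"offset":[0,0,-0.3],"yaw":0}
    - {"offset":[0,0,-0.3],"yaw":0}

```text
clock: 7.65
tcp_pos: [0.5717, 0.1019, 0.0674]
orientation: [0.569, -0.42, 0.568, 0.42]
wrist_force: [2.3, 6.3, 1.6]
finger_gap: 0.0001
```

```bash
python3 look.py w7
```

```text
27985 [[-47.5 -75.7]
 [-24.8 -38.2]
 [ -2.1  11.3]] 0.0858
tool vice [-24.7  23. ] [0.5717 0.1019 0.0674] F [1.7 6.6 0.8] 7.7
```

View pics/w7.png

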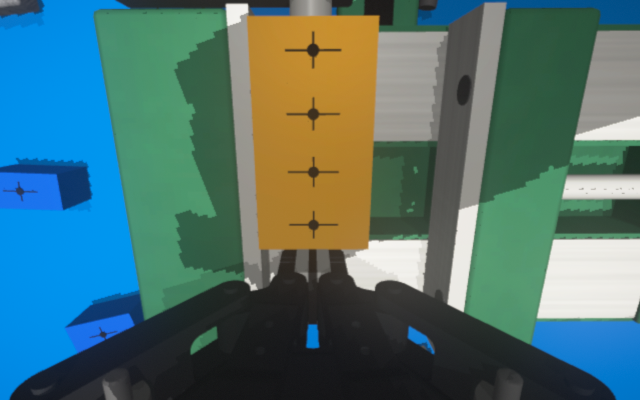

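The stop screw is visible at (312,8), right at blank 1's front face. The force has barely risen, so I'll go a little further.

servo_tool:
  increments:
    - {"offset":[0,0,-0.05],"yaw":0}
    - {"offset":[0,0,-0.1],"yaw":0}
    - {"offset":[0,0,-0.15],"yaw":0}
    - {"offset":[0,0,-0.2],"yaw":0}
    - {"offset":[0,0,-0.2],"yaw":0}
    - {"offset":[0,0,-0.2],"yaw":0}
    - {"offset":[0,0,-0.2],"yaw":0}
    - {"offset":[0,0,-0.2],"yaw":0}

```text
clock: 8.5
tcp_pos: [0.5717, 0.1018, 0.0675]
orientation: [0.57, -0.42, 0.567, 0.422]
wrist_force: [3.3, 11.6, -0.4]
finger_gap: -0.0001
```

```bash
python3 look.py w8
```

```text
28006 [[-47.5 -75.8]
 [-24.7 -38.4]
 [ -2.1  11.2]] 0.0858
tool vice [-24.7  23. ] [0.5717 0.1018 0.0675] F [ 2.6 11.9 -0.7] 8.55
```

The tool stalled at y=23.0 mm and the force rose to 12 N, so the row is home against the stop. I'll back off and lift, then go behind the sliding jaw.

servo_tool:
  increments:
    - {"offset":[0,0,0.5],"yaw":0}
    - {"offset":[0,0,1.5],"yaw":0}
    - {"offset":[0,0,2.5],"yaw":0}
    - {"offset":[-2,0,2.5],"yaw":0}
    - {"offset":[-5,0,2.5],"yaw":0}
    - {"offset":[-8,0,2.5],"yaw":0}
    - {"offset":[-8,0,2.5],"yaw":0}
    - {"offset":[-8,0,2.5],"yaw":0}

```text
clock: 9.35
tcp_pos: [0.5788, 0.1236, 0.1478]
orientation: [0.569, -0.421, 0.568, 0.42]
wrist_force: [-1.3, 1.3, -0.3]
finger_gap: -0.0003
```

```bash
python3 look.py w9
python3 - <<'E'
from h import *
plan([*w(-163,-30),.148],73.2)
E
```

```text
11529 [[-47.5 -75.4]
 [-25.  -35.7]
 [ -2.2  11.5]] 0.0858
tool vice [-25.   45.5] [0.578  0.1235 0.1467] F [-0.1 -0.5 -0.5] 9.4
tcp [0.578  0.1235 0.1467] offset cm [-0.12 13.77 -7.62]
tool y heading 162.9 tool x [-0.001 -0.    -1.   ]
yaw needed(deg, about tool x which is down => -dheading) 89.71530152870467
```

View pics/w9.png

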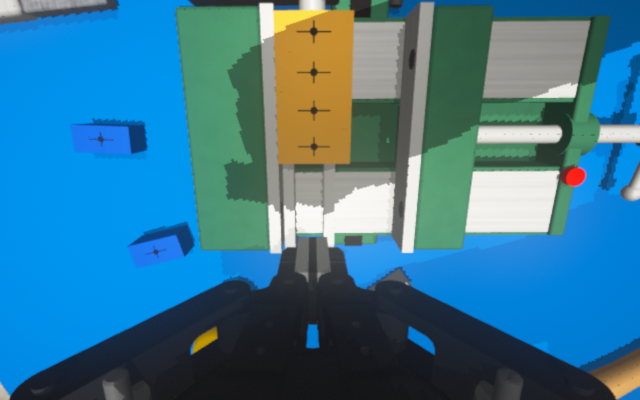

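The row sits closed against the stop, spanning v 10–163 with length about 87–88 mm, and the jaw is still open. Next I'll move behind the jaw and turn.

servo_tool:
  increments:
    - {"offset":[0,1.5,-1],"yaw":8}
    - {"offset":[0,3.5,-2],"yaw":16}
    - {"offset":[0,5.5,-3],"yaw":24}
    - {"offset":[0,7.5,-4],"yaw":32}
    - {"offset":[0,9.5,-5],"yaw":40}
    - {"offset":[0,11.5,-6],"yaw":48}
    - {"offset":[0,13,-7],"yaw":56}
    - {"offset":[0,13.8,-7.6],"yaw":64}

```text
clock: 10.2
tcp_pos: [0.4211, 0.0911, 0.1457]
orientation: [0.704, -0.053, 0.707, 0.053]
wrist_force: [0.2, -0.2, 0.0]
finger_gap: 0.0001
```

servo_tool:
  increments:
    - {"offset":[0,0,0],"yaw":8}
    - {"offset":[0,0,0],"yaw":16}
    - {"offset":[0,0,0],"yaw":23}
    - {"offset":[0,0,0],"yaw":25.7}
    - {"offset":[0,0,0],"yaw":25.7}
    - {"offset":[0,0,0],"yaw":25.7}
    - {"offset":[0,0,0],"yaw":25.7}
    - {"offset":[0,0,0],"yaw":25.7}

```text
clock: 11.0
tcp_pos: [0.4239, 0.0914, 0.147]
orientation: [0.699, 0.103, 0.7, -0.103]
wrist_force: [-0.3, -1.1, -0.6]
finger_gap: 0.0001
```

```bash
python3 look.py w10
python3 - <<'E'
from h import *
plan([*w(-163,-30),.062],73.2)
p,d=env.read_camera("side"); cv2.imwrite("pics/side10.png",cv2.resize(p[120:250,190:370,::-1],None,fx=4,fy=4,interpolation=cv2.INTER_CUBIC))
E
```

```text
tcp [0.4239 0.0914 0.1471] offset cm [ 8.51 -0.03  0.02]
tool y heading 73.2 tool x [-0.  0. -1.]
yaw needed(deg, about tool x which is down => -dheading) 0.03465604589007398Traceback (most recent call last):
  File "look.py", line 7, in <module>
    k=(Q[...,2]>.082)&(Q[...,2]<.091)&(S>110)&(H>8)&(H<40); I=iv(Q[k]); print(k.sum(),np.percentile(I,[.5,50,99.5],axis=0).round(1),np.median(Q[k][:,2]).round(4))
                                                                                      ~~~~~~~~~~~~~^^^^^^^^^^^^^^^^^^^^^^^
    return _quantile_unchecked(
        a, q, axis, out, overwrite_input, method, keepdims, weights)
    return _ureduce(a,
                    func=_quantile_ureduce_func,
    ...<5 lines>...
                    overwrite_input=overwrite_input,
                    method=method)
    r = func(a, **kwargs)
    result = _quantile(arr,
                       quantiles=q,
    ...<2 lines>...
                       out=out,
                       weights=wgt)
    slices_having_nans = np.isnan(arr[-1, ...])
                                  ~~~^^^^^^^^^
IndexError: index -1 is out of bounds for axis 0 with size 0
```

View pics/w10.png

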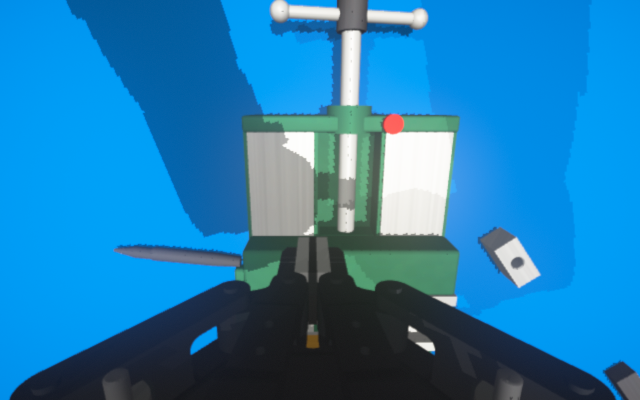

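View pics/side10.png

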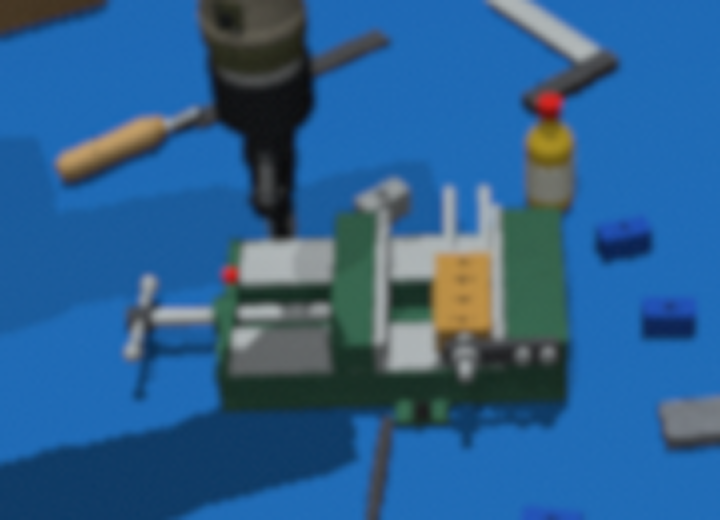

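In the wrist view the jaw's back top edge is at v≈237, with the spindle at u≈347 and the fingers at u≈312. I'll check where the back face is before descending.

Run:
```python
from h import *
for u in (262,440): print(iv(ray("wrist",u,237,.077)).round(1), iv(ray("wrist",u,237,.045)).round(1))
print(iv(ray("wrist",347,210,.048)))
```

```text
[-142.4  -65.4] [-129.3  -70.7]
[-142.6   61. ] [-129.4   74.6]
[-153.41205131   -2.34796778]
```

That edge is the foot of the back face (z=45 mm), at x≈-129.5, which agrees with the estimate of -131. I'll descend with about 20 mm of clearance.

servo_tool:
  increments:
    - {"offset":[1.5,0,0],"yaw":0}
    - {"offset":[3,0,0],"yaw":0}
    - {"offset":[4.5,0,0],"yaw":0}
    - {"offset":[6,0,0],"yaw":0}
    - {"offset":[7.2,0,0],"yaw":0}
    - {"offset":[8.1,0,0.3],"yaw":0}
    - {"offset":[8.5,0,0.6],"yaw":0}
    - {"offset":[8.5,0,0.9],"yaw":0}

```text
clock: 11.9
tcp_pos: [0.4328, 0.0887, 0.062]
orientation: [0.699, 0.103, 0.7, -0.103]
wrist_force: [0.0, -0.2, -0.5]
finger_gap: -0.0003
```

servo_tool:
  increments:
    - {"offset":[0,0,0.4],"yaw":0}
    - {"offset":[0,0,0.8],"yaw":0}
    - {"offset":[0,0,1.1],"yaw":0}
    - {"offset":[0,0,1.4],"yaw":0}
    - {"offset":[0,0,1.7],"yaw":0}
    - {"offset":[0,0,2],"yaw":0}
    - {"offset":[0,0,2.3],"yaw":0}
    - {"offset":[0,0,2.6],"yaw":0}

```text
clock: 12.7
tcp_pos: [0.4576, 0.0812, 0.0623]
orientation: [0.699, 0.103, 0.7, -0.103]
wrist_force: [-3.7, 1.3, 2.7]
finger_gap: 0.0001
```

Run:
```python
from h import *
s=env.get_state(); print(iv(s["tcp_pos"]),s["wrist_force"])
p,d=env.read_camera("side"); cv2.imwrite("pics/side11.png",cv2.resize(p[120:250,190:370,::-1],None,fx=4,fy=4,interpolation=cv2.INTER_CUBIC))
```

```text
[-127.99302817  -29.7245244 ] [-3.68755803  1.27943547  2.74006754]
```

View pics/side11.png

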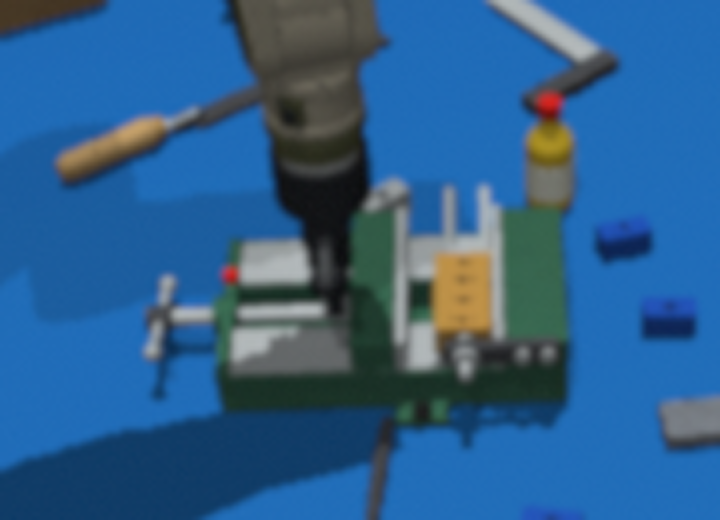

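The jaw is moving: its back face is now at about -117 and the force is 4 N. I'll keep pushing.

servo_tool:
  increments:
    - {"offset":[0,0,0.3],"yaw":0}
    - {"offset":[0,0,0.6],"yaw":0}
    - {"offset":[0,0,0.9],"yaw":0}
    - {"offset":[0,0,1.2],"yaw":0}
    - {"offset":[0,0,1.4],"yaw":0}
    - {"offset":[0,0,1.6],"yaw":0}
    - {"offset":[0,0,1.8],"yaw":0}
    - {"offset":[0,0,2.0],"yaw":0}

```text
clock: 13.55
tcp_pos: [0.4767, 0.0754, 0.0622]
orientation: [0.699, 0.103, 0.7, -0.103]
wrist_force: [-4.9, 1.9, 0.1]
finger_gap: 0.0001
```

servo_tool:
  increments:
    - {"offset":[0,0,0.1],"yaw":0}
    - {"offset":[0,0,0.2],"yaw":0}
    - {"offset":[0,0,0.3],"yaw":0}
    - {"offset":[0,0,0.35],"yaw":0}
    - {"offset":[0,0,0.4],"yaw":0}
    - {"offset":[0,0,0.45],"yaw":0}
    - {"offset":[0,0,0.5],"yaw":0}
    - {"offset":[0,0,0.5],"yaw":0}

```text
clock: 14.35
tcp_pos: [0.4804, 0.0743, 0.0622]
orientation: [0.699, 0.103, 0.7, -0.103]
wrist_force: [-6.1, 2.1, 1.8]
finger_gap: 0.0
```

Run:
```python
from h import *
s=env.get_state(); print(iv(s["tcp_pos"]),s["wrist_force"])
p,d=env.read_camera("side"); cv2.imwrite("pics/side12.png",cv2.resize(p[120:250,190:370,::-1],None,fx=4,fy=4,interpolation=cv2.INTER_CUBIC))
```

```text
[-104.15990817  -29.74866124] [-6.09910093  2.13959223  1.81400417]
```

View pics/side12.png

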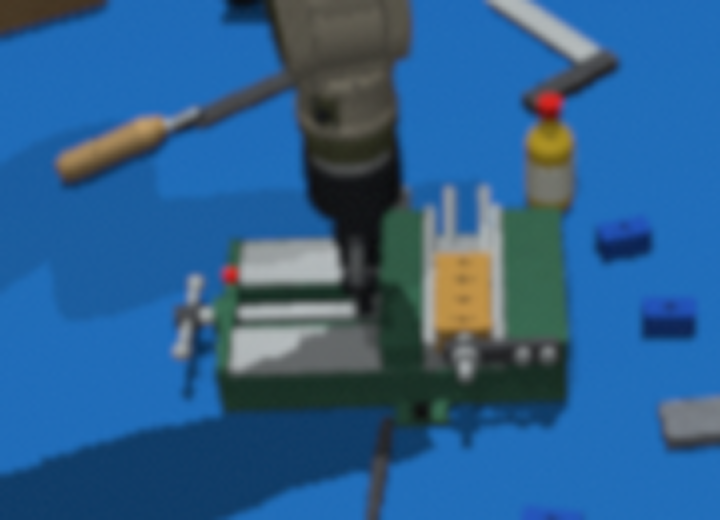

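The jaw's face is almost on the blanks at (430,290). I'll press slowly until the force rises.

servo_tool:
  increments:
    - {"offset":[0,0,0.05],"yaw":0}
    - {"offset":[0,0,0.1],"yaw":0}
    - {"offset":[0,0,0.15],"yaw":0}
    - {"offset":[0,0,0.2],"yaw":0}
    - {"offset":[0,0,0.25],"yaw":0}
    - {"offset":[0,0,0.3],"yaw":0}
    - {"offset":[0,0,0.3],"yaw":0}
    - {"offset":[0,0,0.3],"yaw":0}

```text
clock: 15.2
tcp_pos: [0.4812, 0.0741, 0.0622]
orientation: [0.698, 0.103, 0.702, -0.103]
wrist_force: [-11.3, 4.9, 8.9]
finger_gap: -0.0002
```

servo_tool:
  increments:
    - {"offset":[0,0,0.05],"yaw":0}
    - {"offset":[0,0,0.1],"yaw":0}
    - {"offset":[0,0,0.15],"yaw":0}
    - {"offset":[0,0,0.2],"yaw":0}
    - {"offset":[0,0,0.2],"yaw":0}
    - {"offset":[0,0,0.2],"yaw":0}
    - {"offset":[0,0,0.2],"yaw":0}
    - {"offset":[0,0,0.2],"yaw":0}

```text
clock: 16.0
tcp_pos: [0.4811, 0.0741, 0.0621]
orientation: [0.696, 0.103, 0.703, -0.102]
wrist_force: [-16.5, 5.7, 12.9]
finger_gap: -0.0001
```

Run:
```python
from h import *
s=env.get_state(); print(iv(s["tcp_pos"]),s["wrist_force"])
```

```text
[-103.37043246  -29.79133152] [-16.501458     5.74751944  12.89805401]
```

The tool stalled at x=-103.4 mm with about 17 N, so the jaw is bearing on the blanks. I'll retract and look.

servo_tool:
  increments:
    - {"offset":[0,0,-0.3],"yaw":0}
    - {"offset":[0,0,-0.8],"yaw":0}
    - {"offset":[0,0,-1.6],"yaw":0}
    - {"offset":[0,0,-2.5],"yaw":0}
    - {"offset":[-2,0,-2.5],"yaw":0}
    - {"offset":[-6,0,-2.5],"yaw":0}
    - {"offset":[-10,0,-2.5],"yaw":0}
    - {"offset":[-14,0,-2.5],"yaw":0}

```text
clock: 16.8
tcp_pos: [0.4621, 0.0798, 0.204]
orientation: [0.7, 0.103, 0.699, -0.103]
wrist_force: [1.4, -0.0, 0.1]
finger_gap: -0.0001
```

servo_tool:
  increments:
    - {"offset":[-2,0,4],"yaw":0}
    - {"offset":[-4,0,8],"yaw":0}
    - {"offset":[-6,0,12],"yaw":0}
    - {"offset":[-8,0,15],"yaw":0}
    - {"offset":[-8,0,17],"yaw":0}
    - {"offset":[-8,0,17],"yaw":0}
    - {"offset":[-8,0,17],"yaw":0}
    - {"offset":[-8,0,17],"yaw":0}

```text
clock: 17.6
tcp_pos: [0.6239, 0.0311, 0.282]
orientation: [0.699, 0.103, 0.7, -0.103]
wrist_force: [-0.4, 0.5, 0.9]
finger_gap: -0.0002
```

```bash
cat > fin.py <<'E'
from h import *
m=env.camera_model("wrist"); p,d=env.read_camera("wrist"); T=np.array(m["world_from_camera"])
c=p[0:230,180:420]; cv2.imwrite("pics/w13z.png",cv2.resize(c[:,:,::-1],None,fx=3,fy=2.6,interpolation=cv2.INTER_CUBIC)); cv2.imwrite("pics/w13.png",p[:,:,::-1])
H,S,Vv=cv2.split(cv2.cvtColor(p,cv2.COLOR_RGB2HSV))
fw,cxw,cyw,_,_=K("wrist"); vv,uu=np.mgrid[0:400,0:640]; Q=np.stack([(uu-cxw)/fw*d,-(vv-cyw)/fw*d,-d],-1)@T[:3,:3].T+T[:3,3]
k=(Q[...,2]>.082)&(Q[...,2]<.091)&(S>100)&(H>8)&(H<40); I=iv(Q[k]); print(k.sum(),np.percentile(I,[.5,50,99.5],axis=0).round(1),np.median(Q[k][:,2]).round(4),np.percentile(Q[k][:,2],[5,95]))
r=cv2.minAreaRect(I.astype(np.float32)); print(r)
k=(Q[...,2]>.070)&(Q[...,2]<.0815); J=iv(Q[k])
for y0 in (30,50,70):
    s=np.sort(J[(np.abs(J[:,1]-y0)<3)&(J[:,0]>-140)&(J[:,0]<70),0]); g=np.diff(s); i=g.argmax(); print(y0,"gap",s[i],s[i+1],g[i])
s=env.get_state(); print(s["tcp_pos"],s["wrist_force"],s["clock"])
E
python3 fin.py
```

```text
4344 [[-46.3 -75. ]
 [-22.4 -28. ]
 [ 65.3 174.6]] 0.0858 [0.08431859 0.08732583]
((0.8835349082946777, 53.77925109863281), (273.5065612792969, 67.30885314941406), 73.84896087646484)
30 gap -46.926729449340606 -0.9001657423193692 46.02656370702124
50 gap -46.20681949430812 -1.085485798005535 45.121333696302585
70 gap -46.92355004147182 -0.9223267031242854 46.001223338347536
[0.62386725 0.0311743  0.28223704] [-0.98685312 -0.31163093  0.71737545] 17.65
```

View pics/w13.png

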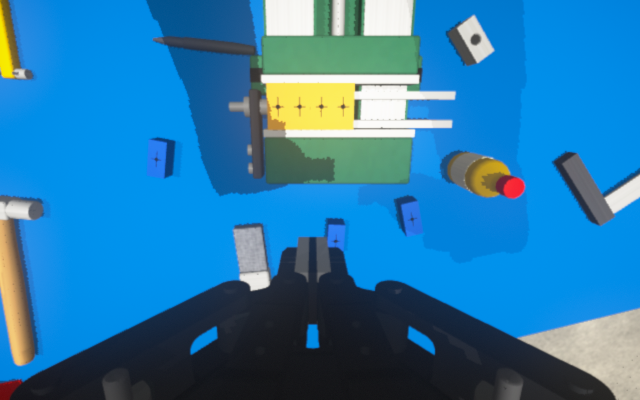

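View pics/w13z.png

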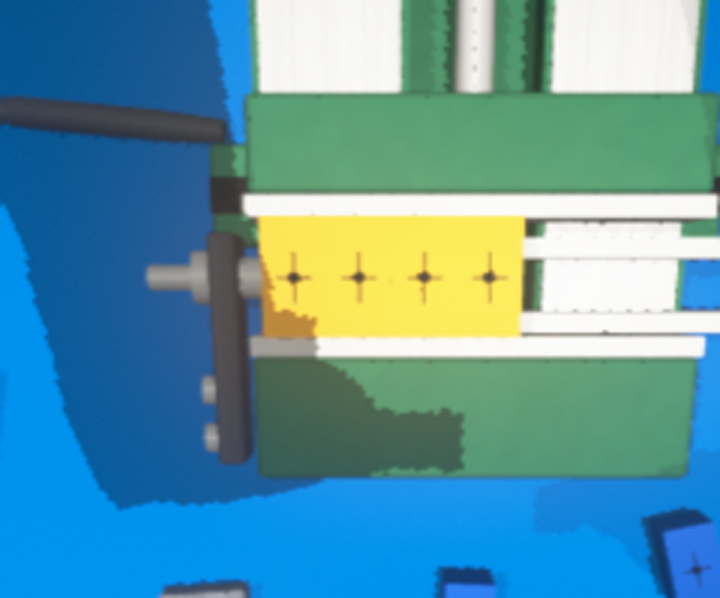

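The final view shows the row closed between the stop tip at (262,106) and its tail at u≈355. Both jaws are on the blanks, with a measured opening of about 46 mm, and the bystanders are where they were. Handing in.

Run:
```python
from h import *
print(env.hand_in())
```

```text
the job is handed in; nothing more can be done
None
```

The row of four blanks is pushed home against the work stop and the sliding jaw is closed onto it. I handed in at about 17.7 s of the 48 s allowed; no verdict was reported.

- **Row:** I pushed the tail blank with the shut fingers at about 5 N. The tool then stalled and the force rose to 12 N, which I took as the row being home.
- **Jaw:** I pushed its back face at 4–6 N until it stalled at about 17 N, then pulled the fingers clear.
- **Jaw opening:** it measured 45.1–46.0 mm in the last wrist view, under the 48 mm limit.
- **Blanks:** their tops stood at 85.8 mm, which means they lie flat on the parallels. The row looked closed, square and flush with the fixed jaw, and touching the stop.
- **Bystanders:** they looked unmoved by eye. I did not measure them.

**Disagreements:**
- The row reached the stop 2–3 mm further along than my estimate of the vice's position predicted, so I relied on the force and the stall there.
- My final script's row-length check was spoiled because the yellow bottle fell into its colour mask. The closed-row check at the end is therefore from the picture; before clamping, the row measured about 87 mm against 88 mm nominal.

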